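# Key the caddy cover onto its pin and press it home

### The arm

A 7-joint arm with a two-finger parallel gripper is mounted at the origin on the work surface. World frame = base frame: x ahead of the robot, y to its left, z up, the work surface at z = 0. Lengths are in m, angles in rad, forces in N, time in s.
With the tool pointing down it reaches from about 0.4 to 0.85 m from the base axis. Payload 10.4 kg.
Tool frame: the origin (TCP) lies at the very end of the fingers, on their centre line; the grasp point (between the pads) lies 19 mm behind it (hold_point_z is the distance from the TCP to the grasp point, in m); z points along the fingers, y is the direction in which the jaws open and shut (so a half turn about z gives the same grasp; the last joint's range is limited). The gripper opens to 87 mm and grips with 3 to 60 N. Pads are 19 mm wide; open, the fingers measure 117 mm over their backs; the gripper's body (75 mm by 190 mm) begins 51 mm behind the grasp point.
Start: joints at [-1.23, 0.332, -0.065, 1.46, 0.022, 1.35, -0.088], TCP at [0.222, 0.584, 0.223] pointing down, gripper open.
Joint ranges: [-2.6, 2.6], [-0.5, 2.12], [-1.47, 1.34], [0.16, 2.42], [-1.27, 4.41], [0.06, 2.06], [-2.6, 2.6]. Speed limits (rad/s): [2.22, 2.22, 2.79, 2.79, 3.14, 3.14, 3.14].

### API

Orientations are given as a 3x3 rotation matrix whose columns are the frame's x, y, z axes.
In Python, from bench import read_state, get_image, job_done, masks_of, hold_point_z gives the robot as it stands.
- The arm moves only by the tool move_arm, never from a script. Its argument "motion" is a list of rows, each a list of 2 entries, a list of its own where there are three numbers: the shift along the tool's x, y, z scaled (see below), then the turn, a rotation vector about the tool's x, y, z scaled (see below). A call has 1 to 8 rows; each row is the pose to reach, as a shift and turn from the pose measured when the call began, along the tool's axes at that moment; what a row does not reach only later rows make up. The controller multiplies each number of a shift by 20 cm and each number of a turn by 90 degrees. A row lasts 1/10 s, in which the tool goes at most 50 mm and 8.59 degrees, less where a joint would pass 70% of its speed; a pose out of reach is approached as far as the arm can. A call with a number of a shift or a turn outside -1 to 1 is refused whole. A call with a gripper value outside its range is refused whole. "jaw" is the opening, from 0 (shut) to 1 (fully open), set as the call begins (left out, the last holds). The fingers move at their own pace and stop on an object; "force" is the grip in N (left out, the last holds). Time passes only in rows, so rows that repeat a pose let the fingers close. It gives the time, the measured TCP pose, the force and the opening at its end, in the units of the state.
- read_state(): the state, without advancing time (a new reading comes with each control period).
- get_image(name): name is "scene" or "top" or "wrist"; returns a dict with "frame" (400x640x3 uint8, blue, green, red), "range_z" (400x640 float32, m along the optical axis (not along the pixel's ray), 0 where there is no reading), "fx", "fy", "cx", "cy" (pixels), "R" (3x3) and "t" (3): a world point X has camera coordinates R X + t. Camera axes: x right, y down, z forward; pixel columns grow to the right and rows downward; lengths in m; the calibration is good to about 2 mm. A picture is of the moment at which its call begins.
- job_done(): hands the job in, once; it reports no verdict.
Trained networks look in a picture, given as the dict that the camera call returned (one of the last four; its "shot" number tells which), for a name from the list of things; names that differ only in an ending like _2 or _b are one class to them, and where a whole thing is asked for, a point or a joint stands for the part that bears it (a point fixed in the world has none). Each returns a list of dicts, best first, with "p" (0 to 1); they miss things now and then, are a little off and sometimes report something else, mostly with a low value. They report only what shows in the picture. A call takes as long as a camera call. They do not tell look-alikes from the thing itself.
- masks_of(picture, target): "region" (400x640 bool, what is visible of it) and "bbox" ([left, top, width, height] in pixels, round what is visible of it).
The state is a dict: "time_s": time; "joint_positions": joint angles; "qvel": joint speeds; "tau": joint torques, N m; "tcp_pos": TCP position; "tcp_rot": TCP orientation; "force": force on the tool from outside, world axes, zero at the start; "ft_torque": the same for the moment, N m; "finger_gap": finger opening in m.
Only numpy, scipy, OpenCV 4.12 (cv2) and the standard library are available. Lean on these libraries where they do the work, as an engineer would, in place of code of your own. Each camera call takes 0.05 s, during which the arm holds its last target. There are 200 camera calls.

### The job

The round cover of the three-tier caddy is standing proud on the locating pin of the rim. With a fingertip against the side of its rib, turn the cover until its notch is over the pin, then press it down until it is fully home. Push only: do not pinch the rib and do not lift the cover, and leave the other tea things where they are.

Things in the scene. Friction and masses are not known exactly. Their poses are not given: they have to be found in the camera images.
- caddy: lime green plastic stack of three round tubs, fixed, 154 mm across, 180 mm tall without cover. Origin under its centre on the work surface, z up; its x axis points from the axis to the side where each tub's rim has a round-ended ear (20 mm wide, out to 90 mm from the axis) with an upright locating pin at its root; the three ears are in line. The lower two pins sit in the notches of the tubs above
- pin (a point): domed tip of the top tub's locating pin: upright, 14 mm thick, 73 mm from the caddy's axis, standing 9 mm above the rim (tip at height 189 mm). The cover hides most of it from above until the notch arrives, but the ear beside it shows past the cover's edge
- cover: lime green flat disc 154 mm across, 6 mm thick, on the caddy's axis. Origin at the centre of its underside (189 mm up at the start, 180 mm when home); z up, x axis from centre to notch. An upright rib runs along its x axis across the top: 100 mm long, 12 mm thick, 21 mm above the disc. It turns either way without end, stays level and where left; 3 N of push 40 mm from the centre turns it
- notch (a point): middle of the notch in the cover's edge, at the underside, 73 mm from the centre on the cover's x axis. It is cut through the disc from the edge in to 60 mm from the centre, with radial walls 18 mm apart for the 14 mm pin. 2 mm off to a side the pin still passes freely; up to about 4 mm off its dome leads the notch in when pressed
- rib_top (a point): middle of the top of the rib, on the caddy's axis: the place to press
- seal (a joint): how far the cover is pressed down, in m: 0 standing on the pin as at the start, 0.009 home against a firm stop, negative when lifted. The plug under the cover has a sealing ring that drags: about 5 N is needed all the way down; it neither sinks by its own weight with the notch over the pin nor springs back
- teapot: bystander, loose: blue ceramic teapot, body 140 mm across, 139 mm tall to the knob, spout to its -x and handle to its +x, each 100 mm out. Origin under its centre
- jug: bystander, loose: empty steel milk jug, 86 mm across, 105 mm tall, handle on its +y side 70 mm out. Origin under its centre
- sugar_bowl: bystander, loose: aluminium sugar bowl, 96 mm across, 55 mm tall, small handles on its +y and -y sides 65 mm out, a bamboo stirring stick stuck in it that rises to 88 mm over its +x side. Origin under its centre
- rib_left: half of the cover's rib with the flank that faces the cover's +y (100 x 6 x 17 mm). Origin at its middle, 14.5 mm above the cover's underside, 3 mm off the rib's mid plane; axes as the cover's
- rib_right: the other half of the rib, with the flank that faces the cover's -y; otherwise as rib_left
There are look-alikes about, which are no part of the job. There is more than one size of the caddy; the job needs the smallest.

How it is judged:
By the outcome, as a careful person would: the job done as asked, in the order asked, and still so for the second after the job is handed in, with the robot touching nothing.
It also fails if it takes over 51 s, if anything falls off the work surface, if the arm or the gripper's body presses on something with over 40 N, if the wrist force passes 120 N, or if a joint passes its speed limit or range.

## Working session

There is one attempt and no reset: what is moved stays moved. The work goes in short steps, Python scripts to look and compute and a tool call to move; the robot and the scene stay as the last step left them, time stands still between calls to the robot, and variables do not carry over. Pictures are saved under pics/ and viewed, about 8 in all and at most 12, crops included, and the job is handed in when it is done.

Besides the shell and the picture viewer there is one more tool, called after "Request:" in YAML: its name, and indented under it one key for each argument. move_arm: Moves the arm, as the interface text tells. Its arguments: {"type":"object","properties":{"motion":{"type":"array","items":{"type":"array"}},"jaw":{"type":"number"},"force":{"type":"number"}},"required":["motion"]}

```bash
mkdir -p pics; ls; cat > h.py <<'E'
import numpy as np, cv2
from bench import *
def pts(im,mask=None):
    z=im["range_z"]; m=z>0
    if mask is not None: m&=mask
    v,u=np.nonzero(m); d=z[v,u]
    c=np.stack([(u-im["cx"])/im["fx"]*d,(v-im["cy"])/im["fy"]*d,d],1)
    return (c-im["t"])@im["R"], u,v
def proj(im,X):
    c=np.atleast_2d(X)@im["R"].T+im["t"]
    return np.stack([c[:,0]/c[:,2]*im["fx"]+im["cx"],c[:,1]/c[:,2]*im["fy"]+im["cy"]],1)
E
python3 - <<'E'
from h import *
s=read_state();print(s["time_s"],s["tcp_pos"],np.round(s["tcp_rot"],3))
for n in("scene","top"):
    im=get_image(n);cv2.imwrite(f"pics/{n}1.png",im["frame"])
    for t in("caddy","cover","teapot","jug","sugar_bowl","rib_left"):
        for r in masks_of(im,t)[:5]:
            P,u,v=pts(im,r["region"])
            print(n,t,round(r["p"],2),r["bbox"],np.round(np.median(P,0),3),np.round(np.percentile(P,98,axis=0),3),np.round(np.percentile(P,2,axis=0),3))
E
```

```text
pics
0.0 [0.22226954 0.58373151 0.22175679] [[-0.935  0.356 -0.   ]
 [ 0.356  0.935 -0.001]
 [-0.    -0.001 -1.   ]]
scene caddy 0.62 [405.8, 144.6, 88.3, 114.8] [0.784 0.21  0.188] [0.85  0.355 0.295] [0.662 0.175 0.006]
scene caddy 0.58 [311.5, 182.4, 53.4, 89.6] [ 0.605 -0.024  0.137] [0.645 0.076 0.213] [ 0.507 -0.061  0.003]
scene cover 0.92 [414.7, 144.2, 79.3, 41.2] [0.759 0.261 0.272] [0.849 0.379 0.3  ] [0.649 0.175 0.261]
scene cover 0.89 [128.7, 154.0, 87.4, 44.7] [ 0.245 -0.304  0.272] [ 0.329 -0.198  0.3  ] [ 0.129 -0.391  0.264]
scene cover 0.57 [312.2, 185.4, 58.4, 31.8] [0.579 0.003 0.196] [0.644 0.085 0.216] [ 0.498 -0.06   0.188]
scene teapot 0.9 [351.2, 163.6, 36.5, 42.7] [0.472 0.27  0.088] [0.535 0.33  0.128] [0.348 0.236 0.014]
scene jug 0.73 [313.0, 188.7, 55.2, 82.0] [ 0.605 -0.025  0.14 ] [0.644 0.072 0.213] [ 0.51  -0.061  0.004]
scene jug 0.59 [263.4, 286.7, 35.8, 51.5] [ 0.665 -0.299  0.063] [ 0.693 -0.234  0.105] [ 0.612 -0.335  0.005]
scene sugar_bowl 0.79 [208.8, 260.1, 39.3, 37.8] [ 0.441 -0.302  0.034] [ 0.503 -0.256  0.069] [ 0.408 -0.35   0.   ]
top caddy 0.81 [186.1, 70.0, 81.1, 95.4] [0.719 0.267 0.271] [0.841 0.374 0.3  ] [0.645 0.18  0.007]
top caddy 0.79 [375.3, 258.5, 94.2, 84.7] [ 0.226 -0.274  0.272] [ 0.322 -0.187  0.301] [ 0.129 -0.384  0.008]
top caddy 0.68 [291.0, 150.4, 49.7, 58.9] [0.555 0.016 0.195] [0.636 0.084 0.216] [ 0.496 -0.052  0.005]
top cover 0.8 [388.5, 257.9, 82.5, 80.9] [ 0.222 -0.287  0.273] [ 0.32  -0.193  0.301] [ 0.129 -0.387  0.266]
top cover 0.79 [290.8, 150.9, 51.4, 47.2] [0.568 0.015 0.196] [0.635 0.083 0.217] [ 0.501 -0.052  0.191]
top cover 0.73 [185.1, 71.7, 78.6, 73.5] [0.741 0.281 0.273] [0.843 0.377 0.301] [0.648 0.184 0.266]
top teapot 0.78 [205.2, 194.6, 42.2, 63.7] [0.43  0.288 0.094] [0.516 0.35  0.135] [0.349 0.234 0.056]
top sugar_bowl 0.56 [396.2, 207.0, 33.5, 29.5] [ 0.458 -0.308  0.017] [ 0.5   -0.257  0.059] [ 0.413 -0.346 -0.002]
```

```bash
python3 - <<'E'
from h import *
im=get_image("top")
a=cv2.resize(im["frame"][130:230,260:380],None,fx=6,fy=6,interpolation=cv2.INTER_CUBIC);cv2.imwrite("pics/c1.png",a)
P,u,v=pts(im)
r=np.hypot(P[:,0]-.57,P[:,1]-.016)
c=P[(abs(P[:,2]-.194)<.008)&(r<.1)];rb=P[(P[:,2]>.207)&(P[:,2]<.225)&(r<.08)]
(cx,cy),R=cv2.minEnclosingCircle(c[:,:2].astype(np.float32));print(cx,cy,R,len(c))
m=rb.mean(0);w,V=np.linalg.eigh(np.cov(rb[:,:2].T));print("rib",m,len(rb),np.degrees(np.arctan2(V[1,1],V[0,1])),4*np.sqrt(w))
o=P[(P[:,2]>.02)&(P[:,2]<.187)&(r<.11)];print(np.round(o[:60],3))
print(proj(im,[[.57,.016,.19],[.67,.016,.19],[.57,.116,.19]]))
E
```

```text
0.5693195462226868 0.01489713042974472 0.0779818594455719 1877
rib [0.56842582 0.01589912 0.21511295] 149 144.47551149699615 [0.01464372 0.11636434]
[[ 0.634 -0.034  0.18 ]
 [ 0.633 -0.037  0.183]
 [ 0.633 -0.04   0.184]
 [ 0.634 -0.043  0.179]
 [ 0.63  -0.037  0.183]
 [ 0.631 -0.04   0.18 ]
 [ 0.631 -0.043  0.18 ]
 [ 0.632 -0.047  0.177]
 [ 0.628 -0.04   0.18 ]
 [ 0.628 -0.044  0.179]
 [ 0.628 -0.046  0.18 ]
 [ 0.625 -0.044  0.179]
 [ 0.626 -0.047  0.176]
 [ 0.62  -0.046  0.186]
 [ 0.614 -0.049  0.187]
 [ 0.551  0.09   0.123]
 [ 0.547  0.089  0.127]
 [ 0.545  0.086  0.121]
 [ 0.546 -0.056  0.129]
 [ 0.541  0.086  0.126]
 [ 0.545 -0.057  0.123]
 [ 0.538  0.086  0.128]
 [ 0.538  0.083  0.126]
 [ 0.54  -0.053  0.129]
 [ 0.548  0.089  0.063]
 [ 0.535  0.083  0.124]
 [ 0.536  0.08   0.124]
 [ 0.524  0.057  0.183]
 [ 0.525  0.054  0.176]
 [ 0.538 -0.05   0.124]
 [ 0.539 -0.054  0.121]
 [ 0.545  0.089  0.06 ]
 [ 0.533  0.083  0.123]
 [ 0.533  0.08   0.123]
 [ 0.532  0.077  0.128]
 [ 0.521  0.06   0.183]
 [ 0.521  0.057  0.18 ]
 [ 0.521  0.054  0.182]
 [ 0.522  0.051  0.179]
 [ 0.535 -0.05   0.124]
 [ 0.546 -0.057  0.069]
 [ 0.541  0.085  0.065]
 [ 0.529  0.08   0.124]
 [ 0.53   0.077  0.122]
 [ 0.519  0.063  0.175]
 [ 0.518  0.06   0.18 ]
 [ 0.518  0.057  0.18 ]
 [ 0.519  0.054  0.176]
 [ 0.518  0.051  0.181]
 [ 0.519  0.048  0.179]
 [ 0.531 -0.047  0.127]
 [ 0.53  -0.05   0.13 ]
 [ 0.537  0.085  0.067]
 [ 0.527  0.08   0.121]
 [ 0.525  0.076  0.127]
 [ 0.526  0.073  0.122]
 [ 0.516  0.066  0.176]
 [ 0.515  0.062  0.179]
 [ 0.515  0.059  0.183]
 [ 0.515  0.056  0.181]]
[[315.00530964 174.46612966]
 [315.53860854 142.1306091 ]
 [281.22317758 173.82760322]]
```

View pics/c1.png

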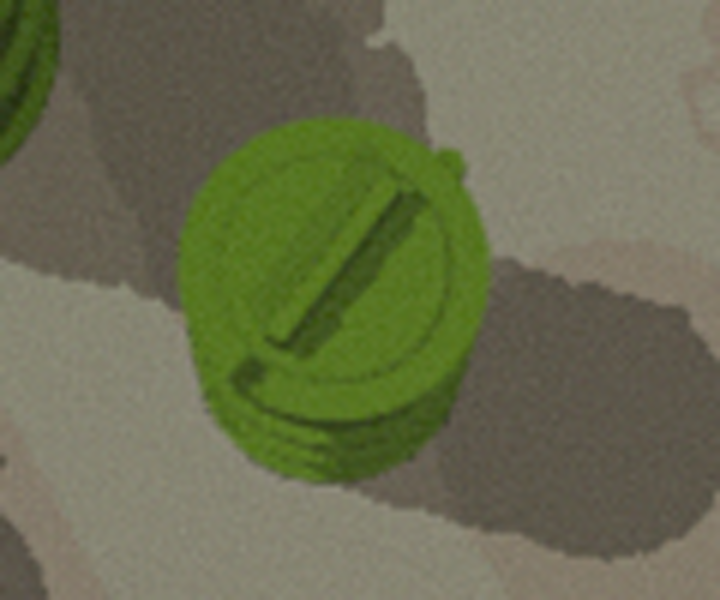

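View pics/scene1.png

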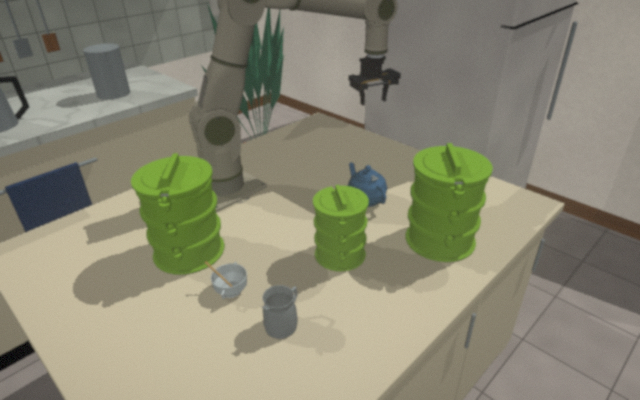

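```bash
cat >> h.py <<'E'
def rows(targets):
    s=read_state();R=s["tcp_rot"]
    for T in targets:
        d=R.T@(np.array(T)-s["tcp_pos"])/.2
        print([[round(float(x),3) for x in d],[0,0,0]])
    print(s["time_s"],np.round(s["tcp_pos"],4),np.round(s["force"],1))
E
python3 - <<'E'
from h import *
rows([[.222,.584,.30],[.36,.44,.34],[.5,.02,.34],[.48,.0,.26]])
E
```

```text
[[0.002, -0.001, -0.387], [0, 0, 0]]
[[-0.899, -0.429, -0.587], [0, 0, 0]]
[[-2.301, -2.142, -0.587], [0, 0, 0]]
[[-2.243, -2.271, -0.187], [0, 0, 0]]
0.75 [0.2224 0.5841 0.2226] [ 0.8 -0.3 -0.1]
```

Request:
move_arm:
  motion:
    - [[0,0,-0.3],[0,0,0]]
    - [[-0.2,-0.1,-0.5],[0,0,0]]
    - [[-0.4,-0.25,-0.55],[0,0,0]]
    - [[-0.6,-0.4,-0.55],[0,0,0]]
    - [[-0.75,-0.6,-0.55],[0,0,0]]
    - [[-0.85,-0.8,-0.55],[0,0,0]]
    - [[-0.9,-1,-0.55],[0,0,0]]
    - [[-0.95,-1,-0.55],[0,0,0]]
  jaw: 0
  force: 20

```text
time_s: 1.55
tcp_pos: [0.3293, 0.3244, 0.3336]
tcp_rot: [[-0.933, 0.361, 0.001], [0.361, 0.933, 0.001], [-0.0, 0.001, -1.0]]
force: [0.5, 0.9, 0.8]
finger_gap: 0.0307
```

Request:
move_arm:
  motion:
    - [[-0.15,-0.2,0],[0,0,0]]
    - [[-0.3,-0.4,0],[0,0,0]]
    - [[-0.5,-0.6,0],[0,0,0]]
    - [[-0.7,-0.75,0],[0,0,0]]
    - [[-0.8,-0.85,0],[0,0,0]]
    - [[-0.9,-0.95,0],[0,0,0]]
    - [[-0.95,-1,0],[0,0,0]]
    - [[-0.95,-1,0],[0,0,0]]

```text
time_s: 2.35
tcp_pos: [0.4351, 0.0678, 0.3336]
tcp_rot: [[-0.931, 0.364, 0.001], [0.364, 0.931, 0.001], [-0.001, 0.002, -1.0]]
force: [0.7, 1.3, -0.5]
finger_gap: 0.0001
```

```bash
python3 - <<'E'
from h import *
im=get_image("wrist");cv2.imwrite("pics/w1.png",im["frame"])
print(-im["R"].T@im["t"])
P,u,v=pts(im)
np.savez("w1.npz",P=P,u=u,v=v)
rows([[.48,.0,.26]])
c0=np.array([.569,.0155])
rt=P[(abs(P[:,2]-.216)<.004)&(np.hypot(*(P[:,:2]-c0).T)<.07)]
print(len(rt));
if len(rt)>50: print(cv2.minAreaRect(rt[:,:2].astype(np.float32)*1000))
print(proj(im,[[.569,.0155,.195]]))
E
```

```text
[0.36741313 0.09462986 0.49636445]
[[-0.337, -0.242, 0.368], [0, 0, 0]]
2.4 [0.4346 0.0694 0.3335] [ 0.3  0.8 -0.3]
53
((552.8438720703125, 25.52730941772461), (11.939600944519043, 14.853139877319336), 72.34567260742188)
[[317.22373401 329.15430987]]
```

View pics/w1.png

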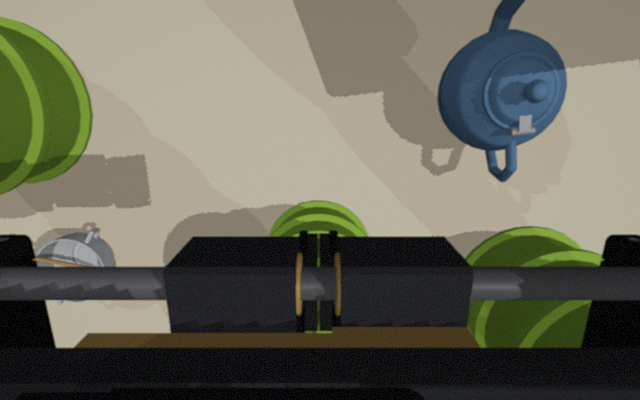

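Request:
move_arm:
  motion:
    - [[-0.2,0,0],[0,0,0]]
    - [[-0.4,0,0],[0,0,0]]
    - [[-0.6,0,0],[0,0,0]]
    - [[-0.8,0,0],[0,0,0]]
    - [[-1,0,0],[0,0,0]]

```text
time_s: 2.9
tcp_pos: [0.6226, -0.0008, 0.3331]
tcp_rot: [[-0.934, 0.358, 0.001], [0.358, 0.934, 0.002], [0.0, 0.002, -1.0]]
force: [-0.1, 1.1, 0.4]
finger_gap: 0.0006
```

Request:
move_arm:
  motion:
    - [[-0.2,0,0],[0,0,0]]
    - [[-0.35,0,0],[0,0,0]]
    - [[-0.35,0,0],[0,0,0]]
    - [[-0.35,0,0],[0,0,0]]

```text
time_s: 3.3
tcp_pos: [0.6881, -0.0245, 0.3318]
tcp_rot: [[-0.934, 0.357, -0.001], [0.357, 0.934, 0.002], [0.002, 0.002, -1.0]]
force: [-0.3, -0.0, 1.3]
finger_gap: 0.0003
```

```bash
python3 - <<'E'
from h import *
im=get_image("wrist");cv2.imwrite("pics/w2.png",im["frame"])
P,u,v=pts(im)
c0=np.array([.569,.0155]);r=np.hypot(*(P[:,:2]-c0).T)
rt=P[(abs(P[:,2]-.216)<.005)&(r<.07)]
print(len(rt),cv2.minAreaRect(rt[:,:2].astype(np.float32)*1000),rt.mean(0))
m,V,e=cv2.PCACompute2(rt[:,:2].astype(np.float64),None);print(m,V[0],np.degrees(np.arctan2(V[0,1],V[0,0])),np.sqrt(e).T)
d=P[(abs(P[:,2]-.195)<.005)&(r<.1)];print(len(d),cv2.minEnclosingCircle(d[:,:2].astype(np.float32)),np.median(d[:,2]))
e=P[(P[:,2]>.165)&(P[:,2]<.188)&(r>.078)&(r<.1)];print(len(e),e.mean(0)) 
print(proj(im,[[.569,.0155,.195],[.569+.073*np.cos(np.radians(143)),.0155+.073*np.sin(np.radians(143)),.195],[.569+.085*np.cos(np.radians(-43)),.0155+.085*np.sin(np.radians(-43)),.18]]))
rows([])
E
```

```text
1615 ((583.5060424804688, 6.634510040283203), (12.106505393981934, 67.6509780883789), 54.563514709472656) [0.58329902 0.00707071 0.21629209]
[[0.58329902 0.00707071]] [ 0.8113645  -0.58454055] -35.77053854782215 [[0.01906189 0.00346984]]
19832 ((0.5704024434089661, 0.01609364151954651), 0.07727088034152985) 0.19690896787122564
242 [ 0.63022663 -0.04168203  0.18081893]
[[310.16152095  28.00106017]
 [337.70660276 -78.24209101]
 [274.2490818  130.09940235]]
3.35 [ 0.6878 -0.0243  0.3327] [-0.5  0.2  0.4]
```

View pics/w2.png

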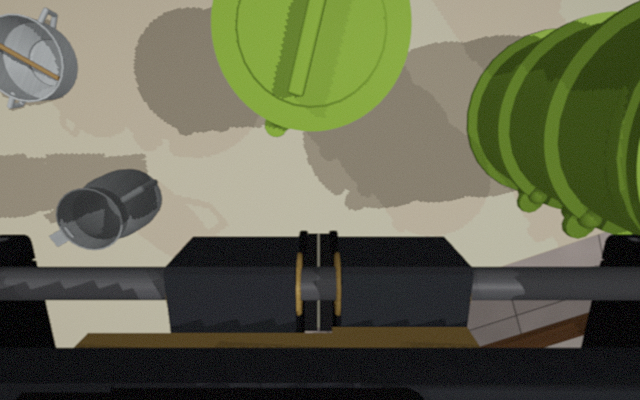

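```bash
cat >> h.py <<'E'
C=np.array([.5704,.0161])
def pos(phi,gap=0,z=.203,r=.038,hx=.0095,hy=.015):
    R=read_state()["tcp_rot"];p=np.radians(phi);e=np.array([np.cos(p),np.sin(p)]);n=np.array([-e[1],e[0]])
    h=hx*abs(n@R[:2,0])+hy*abs(n@R[:2,1])
    return np.r_[C+r*e-(.006+h+gap)*n,z]
E
python3 - <<'E'
from h import *
rows([pos(-35.8,.012,.26),pos(-35.8,.012,.203)])
E
```

```text
[[0.481, -0.239, 0.363], [0, 0, 0]]
[[0.481, -0.24, 0.648], [0, 0, 0]]
3.35 [ 0.6878 -0.0243  0.3327] [-0.5  0.2  0.4]
```

Request:
move_arm:
  motion:
    - [[0.15,-0.08,0.1],[0,0,0]]
    - [[0.35,-0.18,0.25],[0,0,0]]
    - [[0.48,-0.24,0.36],[0,0,0]]
    - [[0.48,-0.24,0.45],[0,0,0]]
    - [[0.48,-0.24,0.55],[0,0,0]]
    - [[0.48,-0.24,0.62],[0,0,0]]
    - [[0.48,-0.24,0.648],[0,0,0]]
    - [[0.48,-0.24,0.648],[0,0,0]]

```text
time_s: 4.15
tcp_pos: [0.5807, -0.034, 0.203]
tcp_rot: [[-0.934, 0.356, -0.001], [0.356, 0.934, 0.003], [0.002, 0.003, -1.0]]
force: [0.3, -0.5, 0.8]
finger_gap: 0.0006
```

```bash
python3 - <<'E'
from h import *
rows([pos(a,.001) for a in (-36,-32,-26,-18,-10,0,10,20)])
E
```

```text
[[-0.015, 0.05, -0.0], [0, 0, 0]]
[[-0.027, 0.063, -0.0], [0, 0, 0]]
[[-0.042, 0.085, 0.0], [0, 0, 0]]
[[-0.058, 0.113, 0.0], [0, 0, 0]]
[[-0.072, 0.136, 0.0], [0, 0, 0]]
[[-0.084, 0.169, 0.0], [0, 0, 0]]
[[-0.089, 0.207, 0.0], [0, 0, 0]]
[[-0.087, 0.247, 0.0], [0, 0, 0]]
4.15 [ 0.5807 -0.034   0.203 ] [ 0.3 -0.5  0.8]
```

Request:
move_arm:
  motion:
    - [[-0.01,0.03,0],[0,0,0]]
    - [[-0.015,0.05,0],[0,0,0]]
    - [[-0.027,0.063,0],[0,0,0]]
    - [[-0.042,0.085,0],[0,0,0]]
    - [[-0.058,0.113,0],[0,0,0]]
    - [[-0.072,0.136,0],[0,0,0]]
    - [[-0.084,0.169,0],[0,0,0]]
    - [[-0.084,0.169,0],[0,0,0]]

```text
time_s: 4.95
tcp_pos: [0.6089, -0.0079, 0.2027]
tcp_rot: [[-0.935, 0.356, -0.001], [0.356, 0.935, 0.002], [0.002, 0.002, -1.0]]
force: [-0.4, -2.0, -0.0]
finger_gap: 0.0007
```

```bash
cat >> h.py <<'E'
def rib(im):
    P,u,v=pts(im);r=np.hypot(*(P[:,:2]-C).T)
    q=P[(abs(P[:,2]-.2165)<.005)&(r<.058)]
    T=read_state()["tcp_pos"]
    return q,np.hypot(*(q[:,:2]-T[:2]).T)
E
python3 - <<'E'
from h import *
im=get_image("top");cv2.imwrite("pics/t2.png",cv2.resize(im["frame"][110:230,250:390],None,fx=5,fy=5,interpolation=cv2.INTER_CUBIC))
rows([pos(a,.001) for a in (10,20,30,40,50,60,70)])
E
```

```text
[[-0.004, 0.036, -0.001], [0, 0, 0]]
[[-0.001, 0.076, -0.001], [0, 0, 0]]
[[0.01, 0.117, -0.0], [0, 0, 0]]
[[0.031, 0.155, -0.0], [0, 0, 0]]
[[0.062, 0.19, -0.0], [0, 0, 0]]
[[0.1, 0.217, -0.0], [0, 0, 0]]
[[0.142, 0.236, 0.0], [0, 0, 0]]
5.0 [ 0.6089 -0.0081  0.2029] [ 0.   0.  -0.4]
```

View pics/t2.png

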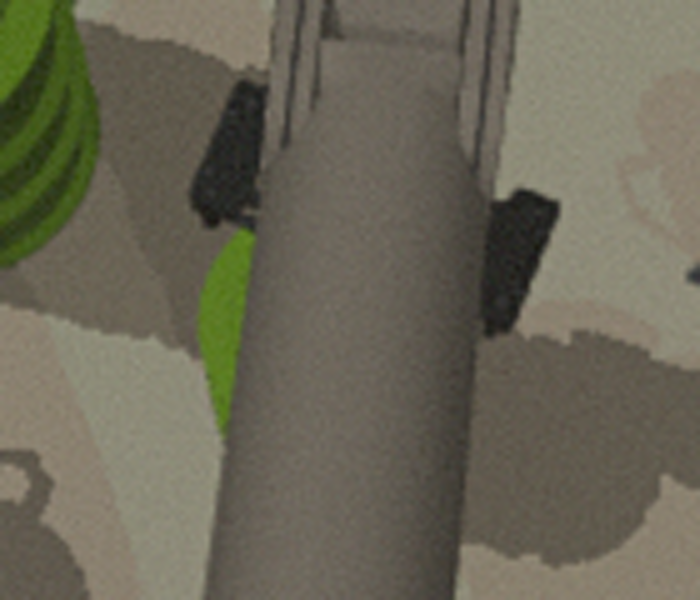

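Request:
move_arm:
  motion:
    - [[-0.004,0.036,0],[0,0,0]]
    - [[0,0.076,0],[0,0,0]]
    - [[0.01,0.117,0],[0,0,0]]
    - [[0.031,0.155,0],[0,0,0]]
    - [[0.062,0.19,0],[0,0,0]]
    - [[0.1,0.217,0],[0,0,0]]
    - [[0.142,0.236,0],[0,0,0]]
    - [[0.142,0.236,0],[0,0,0]]

```text
time_s: 5.8
tcp_pos: [0.5985, 0.0481, 0.2033]
tcp_rot: [[-0.935, 0.354, -0.0], [0.354, 0.935, 0.004], [0.002, 0.004, -1.0]]
force: [0.1, -0.9, -0.3]
finger_gap: 0.0005
```

```bash
python3 - <<'E'
from h import *
im=get_image("wrist");cv2.imwrite("pics/w3.png",im["frame"])
im2=get_image("scene");cv2.imwrite("pics/s3.png",cv2.resize(im2["frame"][120:290,240:440],None,fx=3.5,fy=3.5,interpolation=cv2.INTER_CUBIC))
for i in(im,im2):
    q,d=rib(i);print(len(q), (cv2.minAreaRect(q[:,:2].astype(np.float32)*1000)) if len(q)>5 else 0)
rows([pos(a,.001) for a in (80,90,100,108,114)])
E
```

```text
5460 ((576.4117431640625, 14.376716613769531), (99.68488311767578, 25.118431091308594), 74.41150665283203)
126 ((575.0477294921875, 13.243999481201172), (102.23568725585938, 34.2714729309082), 58.17287063598633)
[[0.019, 0.008, 0.001], [0, 0, 0]]
[[0.045, 0.019, 0.001], [0, 0, 0]]
[[0.076, 0.025, 0.001], [0, 0, 0]]
[[0.103, 0.026, 0.001], [0, 0, 0]]
[[0.125, 0.024, 0.001], [0, 0, 0]]
5.9 [0.5987 0.0473 0.2031] [ 0.6  1.3 -0.4]
```

View pics/s3.png

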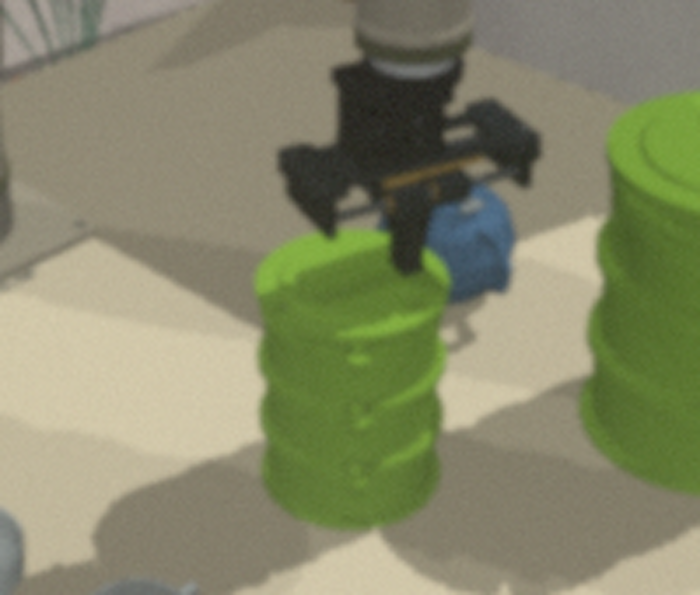

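Request:
move_arm:
  motion:
    - [[0.019,0.008,0],[0,0,0]]
    - [[0.045,0.019,0],[0,0,0]]
    - [[0.076,0.025,0],[0,0,0]]
    - [[0.103,0.026,0],[0,0,0]]
    - [[0.12,0.024,0],[0,0,0]]
    - [[0.12,0.024,0],[0,0,0]]
    - [[0.12,0.024,0],[0,0,0]]

```text
time_s: 6.6
tcp_pos: [0.5777, 0.0608, 0.2032]
tcp_rot: [[-0.935, 0.354, -0.001], [0.354, 0.935, 0.005], [0.003, 0.004, -1.0]]
force: [0.3, 0.2, 0.9]
finger_gap: 0.0004
```

```bash
python3 - <<'E'
from h import *
im=get_image("wrist");cv2.imwrite("pics/w4.png",im["frame"])
P,u,v=pts(im)
r=np.hypot(*(P[:,:2]-C).T)
for lo,hi in((.2135,.2185),):
    q=P[(P[:,2]>lo)&(P[:,2]<hi)&(r<.058)];d=np.hypot(*(q[:,:2]-read_state()["tcp_pos"][:2]).T)
    print(len(q),cv2.minAreaRect(q[:,:2].astype(np.float32)*1000))
e=P[(P[:,2]>.165)&(P[:,2]<.188)&(r>.078)&(r<.1)];print(len(e),e.mean(0) if len(e) else 0) 
im=get_image("scene");q,d=rib(im);print(len(q),d.min())
P2=q[d>.03];l=cv2.fitLine(P2[:,:2].astype(np.float32),cv2.DIST_HUBER,0,.01,.01).ravel();print(l,np.degrees(np.arctan2(l[1],l[0])))
rows([pos(a,.001) for a in (118,122,126,130,134)])
E
```

```text
1548 ((576.727783203125, 20.451736450195312), (27.079675674438477, 105.43943786621094), 16.948299407958984)
0 0
126 0.008295180893849376
[ 0.30138493 -0.95350254  0.576521   -0.00190554] -72.45919
[[0.017, -0.004, 0.001], [0, 0, 0]]
[[0.032, -0.008, 0.001], [0, 0, 0]]
[[0.047, -0.014, 0.001], [0, 0, 0]]
[[0.061, -0.021, 0.001], [0, 0, 0]]
[[0.075, -0.029, 0.001], [0, 0, 0]]
6.7 [0.5778 0.0607 0.2031] [ 0.4  0.5 -0.4]
```

View pics/w4.png

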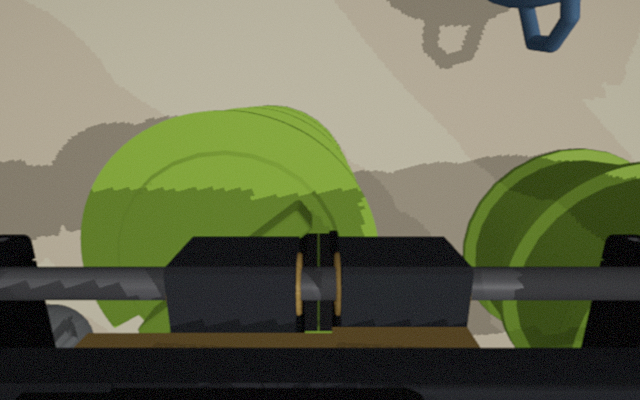

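Request:
move_arm:
  motion:
    - [[0.017,-0.004,0],[0,0,0]]
    - [[0.032,-0.008,0],[0,0,0]]
    - [[0.047,-0.014,0],[0,0,0]]
    - [[0.061,-0.021,0],[0,0,0]]
    - [[0.075,-0.029,0],[0,0,0]]
    - [[0.075,-0.029,0],[0,0,0]]
    - [[0.075,-0.029,0],[0,0,0]]

```text
time_s: 7.4
tcp_pos: [0.5613, 0.0608, 0.2031]
tcp_rot: [[-0.935, 0.354, -0.002], [0.354, 0.935, 0.005], [0.004, 0.004, -1.0]]
force: [0.5, -0.7, 0.1]
finger_gap: 0.0004
```

Request:
move_arm:
  motion:
    - [[-0.026,0.054,0],[0,0,0]]
    - [[-0.03,0.06,-0.15],[0,0,0]]
    - [[-0.2,0.05,-0.35],[0,0,0]]
    - [[-0.4,0.05,-0.55],[0,0,0]]
    - [[-0.6,0.03,-0.65],[0,0,0]]
    - [[-0.8,0.02,-0.65],[0,0,0]]
    - [[-0.8,0.02,-0.65],[0,0,0]]
    - [[-0.8,0.02,-0.65],[0,0,0]]

```text
time_s: 8.2
tcp_pos: [0.7132, 0.0071, 0.33]
tcp_rot: [[-0.935, 0.355, -0.006], [0.355, 0.935, 0.004], [0.007, 0.002, -1.0]]
force: [0.5, 0.7, 1.0]
finger_gap: 0.0003
```

```bash
cat >> h.py <<'E'
def look():
    im=get_image("wrist");P,u,v=pts(im);r=np.hypot(*(P[:,:2]-C).T)
    q=P[(abs(P[:,2]-.216)<.005)&(r<.07)];q=q[q[:,2]>np.median(q[:,2])-.003]
    l=cv2.fitLine(q[:,:2].astype(np.float32),cv2.DIST_HUBER,0,.001,.001).ravel()
    d=P[(abs(P[:,2]-.196)<.005)&(r<.1)]
    e=P[(P[:,2]>.165)&(P[:,2]<.188)&(r>.079)&(r<.1)]
    print("rib",len(q),np.degrees(np.arctan2(l[1],l[0])),q.mean(0),"dist of axis from line",l[0]*(C[1]-l[3])-l[1]*(C[0]-l[2]))
    print("circle",cv2.minEnclosingCircle(d[:,:2].astype(np.float32)),"z",np.median(d[:,2]))
    if len(e): m=e.mean(0);print("ear",len(e),m,np.degrees(np.arctan2(m[1]-C[1],m[0]-C[0])))
    return im,P
E
python3 - <<'E'
from h import *
im,P=look();cv2.imwrite("pics/w5.png",im["frame"]);rows([])
E
```

```text
rib 1402 -54.956406 [ 0.58376146 -0.00108469  0.21635511] dist of axis from line -0.0010717908801041141
circle ((0.5716261267662048, 0.015305199660360813), 0.07731607556343079) z 0.1968311186041697
ear 244 [ 0.63071278 -0.04159595  0.18050031] -43.729681998172204
8.25 [0.7126 0.0077 0.3313] [-0.1  0.5 -0.5]
```

View pics/w5.png

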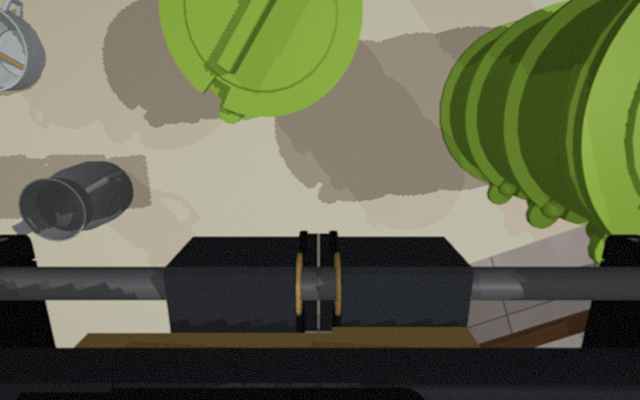

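```bash
sed -i 's/^C=.*/C=np.array([.5718,.0152])/; s/hy=.015/hy=.0077/' h.py; python3 - <<'E'
from h import *
rows([pos(125,.012,.25),pos(125,.012)]+[pos(a,0) for a in (125,128,131,134,135.5)])
E
```

```text
[[0.743, 0.014, 0.411], [0, 0, 0]]
[[0.742, 0.013, 0.646], [0, 0, 0]]
[[0.775, -0.036, 0.646], [0, 0, 0]]
[[0.785, -0.043, 0.646], [0, 0, 0]]
[[0.795, -0.05, 0.646], [0, 0, 0]]
[[0.804, -0.058, 0.646], [0, 0, 0]]
[[0.808, -0.063, 0.646], [0, 0, 0]]
8.25 [0.7126 0.0077 0.3313] [-0.1  0.5 -0.5]
```

Request:
move_arm:
  motion:
    - [[0.2,0.01,0],[0,0,0]]
    - [[0.4,0.014,0.1],[0,0,0]]
    - [[0.6,0.014,0.25],[0,0,0]]
    - [[0.743,0.014,0.41],[0,0,0]]
    - [[0.743,0.014,0.5],[0,0,0]]
    - [[0.743,0.014,0.6],[0,0,0]]
    - [[0.743,0.014,0.645],[0,0,0]]
    - [[0.743,0.014,0.645],[0,0,0]]

```text
time_s: 9.05
tcp_pos: [0.5731, 0.0644, 0.2028]
tcp_rot: [[-0.936, 0.353, -0.005], [0.353, 0.936, 0.006], [0.007, 0.003, -1.0]]
force: [-0.9, 1.0, 0.3]
finger_gap: 0.0002
```

```bash
python3 - <<'E'
from h import *
rows([pos(a,0) for a in (125,128,131,134,135.5)])
E
```

```text
[[0.026, -0.052, -0.001], [0, 0, 0]]
[[0.036, -0.059, -0.001], [0, 0, 0]]
[[0.046, -0.066, -0.001], [0, 0, 0]]
[[0.055, -0.074, -0.001], [0, 0, 0]]
[[0.059, -0.078, -0.001], [0, 0, 0]]
9.05 [0.5731 0.0644 0.2028] [-0.9  1.   0.3]
```

Request:
move_arm:
  motion:
    - [[0.015,-0.03,0],[0,0,0]]
    - [[0.026,-0.052,0],[0,0,0]]
    - [[0.036,-0.059,0],[0,0,0]]
    - [[0.046,-0.066,0],[0,0,0]]
    - [[0.055,-0.074,0],[0,0,0]]
    - [[0.059,-0.078,0],[0,0,0]]
    - [[0.059,-0.078,0],[0,0,0]]
    - [[0.059,-0.078,0],[0,0,0]]

```text
time_s: 9.85
tcp_pos: [0.5565, 0.0541, 0.2028]
tcp_rot: [[-0.936, 0.353, -0.005], [0.353, 0.936, 0.006], [0.007, 0.003, -1.0]]
force: [1.5, 0.7, 1.6]
finger_gap: 0.0005
```

Request:
move_arm:
  motion:
    - [[-0.02,0.06,0],[0,0,0]]
    - [[-0.03,0.06,-0.2],[0,0,0]]
    - [[-0.1,0.05,-0.4],[0,0,0]]
    - [[-0.3,-0.1,-0.6],[0,0,0]]
    - [[-0.5,-0.2,-0.65],[0,0,0]]
    - [[-0.7,-0.3,-0.65],[0,0,0]]
    - [[-0.84,-0.34,-0.65],[0,0,0]]
    - [[-0.84,-0.34,-0.65],[0,0,0]]

```text
time_s: 10.65
tcp_pos: [0.6918, -0.0727, 0.328]
tcp_rot: [[-0.934, 0.356, -0.01], [0.356, 0.934, 0.003], [0.011, -0.001, -1.0]]
force: [0.2, -0.5, -1.0]
finger_gap: 0.0005
```

```bash
python3 - <<'E'
from h import *
im,P=look();rows([])
p=proj(im,[[.625,-.037,.19]])[0];print(p)
x,y=int(p[0]),int(p[1]);x0=max(x-70,0);y0=max(y-60,0)
cv2.imwrite("pics/w6.png",cv2.resize(im["frame"][y0:y0+120,x0:x0+140],None,fx=5,fy=5,interpolation=cv2.INTER_CUBIC))
print(x0,y0)
E
```

```text
rib 1156 -44.8341 [ 0.58994621 -0.00279323  0.21635914] dist of axis from line -3.418081790320174e-05
circle ((0.5725677013397217, 0.015301622450351715), 0.07700629532337189) z 0.19679193545299517
ear 207 [ 0.6308998  -0.04269313  0.18062896] -44.40907200689419
10.7 [ 0.6911 -0.0708  0.3288] [-0.9  0.7 -0.6]
[329.13101236  97.53843022]
259 37
```

View pics/w6.png

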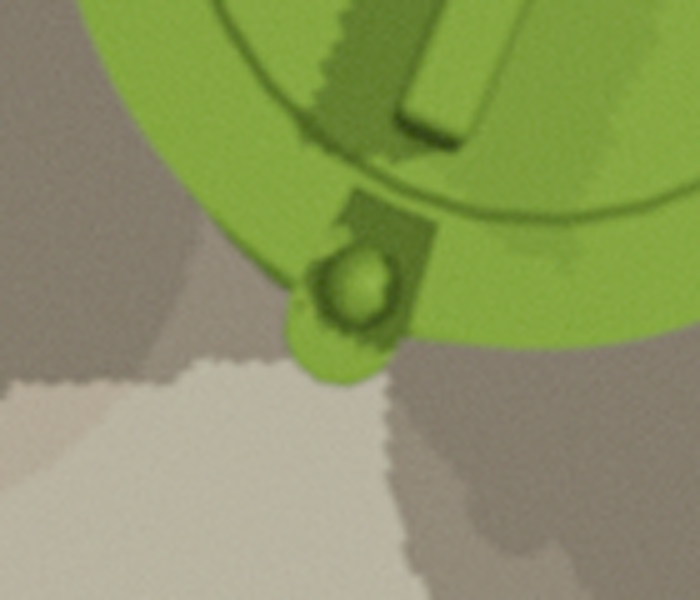

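```bash
python3 - <<'E'
from h import *
im=get_image("wrist");P,u,v=pts(im)
c=np.array([.5725,.0153]);d=P[:,:2]-c
a=np.radians(-44.83);e=np.array([np.cos(a),np.sin(a)]);n=np.array([-e[1],e[0]])
x=d@e*1000;y=d@n*1000;z=P[:,2]*1000
# map radial (rows 56..92) x tangential(-16..16) of height
for r in range(56,94,2):
    print(r,*["%4d"%(np.median(z[k]) if (k:=(abs(x-r)<1)&(abs(y-t)<.75)).any() else 0) for t in np.arange(-15,16,1.5)])
E
```

```text
56  196  195  195  196  195  194  195  195  195  196  195  195  196  195  195  195  196  195  195  195  196
58  195  195  195  196  195  194  180  180  182  187  186  187  181  185  181  194  196  195  195  196  195
60  195  195  195  195  195  187  180  181  181  180  181  180  180  180  180  181  195  195  195  195  195
62  195  195  196  196  195  180  180  180  180  180  180  181  180  180  180  180  195  195  195  195  195
64  195  195  195  195  195  180  180  180  181  180  185  180  180  180  180  180  195  195  196  195  196
66  195  196  195  195  195  181  180  184  186  187  187  186  186  185  180  181  195  195  196  195  196
68  195  195  195  195  195  180  184  186  188  189  188  188  188  186  179  180  188  195  196  195  195
70  195  195  195  195  187  180  185  187  188  189  189  189  188  188  186  181  180  195  194  195  195
72  196  196  195  194  187  181  185  188  189  189  189  188  188  187  185  180  186  195  196  195  195
74  125  126  161  194  180  180  183  187  188  188  189  188  188  186  184  180  180  195  195  126  195
76    0    0    0   
[... 251 characters left out ...]
80  180  180  180  180  180  180    0    0    0    0
82    0    0    0    0  180  180  180  181  180  180  180  180  180  180  181  180  180    0    0    0    0
84    0    0    0    1    0  179  180  180  180  180  180  180  180  180  180  179    0    0    0    0    0
86    0    0    1    1    0    0  180  180  180  180  180  181  181  179  179    0    0    0    0    0    0
88    0    0    0    0    0    1    0    0    0    0  181  180    0    0    0    0    0    0    0    2    0
90    0    0    1    0    0    1   -1    0    0    0    0    0    0    0    0    0    0    1    0    0    0
92    1    0    0    1    0    0    0    0    0    0    0    0    0    1    0    0    0    0    1    0    0
```

```bash
python3 - <<'E'
from h import *
rows([[.572,.0153,.24],[.572,.0153,.222],[.572,.0153,.216]])
E
```

```text
[[0.7, 0.186, 0.456], [0, 0, 0]]
[[0.699, 0.186, 0.546], [0, 0, 0]]
[[0.699, 0.185, 0.576], [0, 0, 0]]
10.75 [ 0.6906 -0.0694  0.3298] [ 0.4  1.2 -0.8]
```

Request:
move_arm:
  motion:
    - [[0.2,0.05,0.05],[0,0,0]]
    - [[0.4,0.1,0.15],[0,0,0]]
    - [[0.6,0.16,0.3],[0,0,0]]
    - [[0.7,0.186,0.42],[0,0,0]]
    - [[0.7,0.186,0.5],[0,0,0]]
    - [[0.7,0.186,0.53],[0,0,0]]
    - [[0.7,0.186,0.545],[0,0,0]]
    - [[0.7,0.186,0.545],[0,0,0]]

```text
time_s: 11.55
tcp_pos: [0.5722, 0.0155, 0.2226]
tcp_rot: [[-0.935, 0.353, -0.008], [0.353, 0.936, 0.005], [0.009, 0.002, -1.0]]
force: [-0.7, 0.4, 0.6]
finger_gap: 0.0005
```

```bash
python3 - <<'E'
from h import *
rows([[.572,.0153,z] for z in (.218,.215,.213,.211,.209,.2075)])
E
```

```text
[[0.0, -0.001, 0.023], [0, 0, 0]]
[[0.0, -0.001, 0.038], [0, 0, 0]]
[[0.0, -0.001, 0.048], [0, 0, 0]]
[[0.0, -0.001, 0.058], [0, 0, 0]]
[[0.0, -0.001, 0.068], [0, 0, 0]]
[[-0.0, -0.001, 0.076], [0, 0, 0]]
11.55 [0.5722 0.0155 0.2226] [-0.7  0.4  0.6]
```

Request:
move_arm:
  motion:
    - [[0,0,0.015],[0,0,0]]
    - [[0,0,0.025],[0,0,0]]
    - [[0,0,0.032],[0,0,0]]
    - [[0,0,0.038],[0,0,0]]
    - [[0,0,0.044],[0,0,0]]
    - [[0,0,0.05],[0,0,0]]
    - [[0,0,0.055],[0,0,0]]
    - [[0,0,0.055],[0,0,0]]

```text
time_s: 12.35
tcp_pos: [0.5724, 0.0153, 0.2117]
tcp_rot: [[-0.935, 0.354, -0.007], [0.354, 0.935, 0.005], [0.008, 0.002, -1.0]]
force: [0.9, -2.2, 2.7]
finger_gap: 0.0002
```

Request:
move_arm:
  motion:
    - [[0,0,0.006],[0,0,0]]
    - [[0,0,0.012],[0,0,0]]
    - [[0,0,0.018],[0,0,0]]
    - [[0,0,0.023],[0,0,0]]
    - [[0,0,0.026],[0,0,0]]
    - [[0,0,0.028],[0,0,0]]
    - [[0,0,0.028],[0,0,0]]

```text
time_s: 13.05
tcp_pos: [0.5726, 0.0153, 0.2073]
tcp_rot: [[-0.935, 0.354, -0.006], [0.354, 0.935, 0.006], [0.008, 0.003, -1.0]]
force: [-4.3, -2.1, 15.1]
finger_gap: 0.0006
```

Request:
move_arm:
  motion:
    - [[0,0,0.003],[0,0,0]]
    - [[0,0,0.006],[0,0,0]]
    - [[0,0,0.006],[0,0,0]]

```text
time_s: 13.35
tcp_pos: [0.5726, 0.0152, 0.2073]
tcp_rot: [[-0.935, 0.354, -0.006], [0.354, 0.935, 0.006], [0.008, 0.004, -1.0]]
force: [-4.4, -1.1, 15.7]
finger_gap: 0.0006
```

Request:
move_arm:
  motion:
    - [[0,0,-0.05],[0,0,0]]
    - [[0,0,-0.15],[0,0,0]]
    - [[0,0,-0.35],[0,0,0]]
    - [[-0.2,-0.05,-0.55],[0,0,0]]
    - [[-0.4,-0.1,-0.6],[0,0,0]]
    - [[-0.6,-0.16,-0.6],[0,0,0]]
    - [[-0.7,-0.18,-0.6],[0,0,0]]
    - [[-0.7,-0.18,-0.6],[0,0,0]]

```text
time_s: 14.15
tcp_pos: [0.6923, -0.0707, 0.3237]
tcp_rot: [[-0.934, 0.356, -0.009], [0.356, 0.934, 0.005], [0.01, 0.001, -1.0]]
force: [-0.2, 0.5, -0.1]
finger_gap: 0.0006
```

```bash
python3 - <<'E'
from h import *
im=get_image("wrist");P,u,v=pts(im)
c=np.array([.5725,.0153]);d=P[:,:2]-c;r=np.hypot(*d.T);z=P[:,2]
a=np.radians(-44.83);e=np.array([np.cos(a),np.sin(a)]);n=np.array([-e[1],e[0]]);x=d@e;y=d@n
k=(abs(x-.073)<.003)&(abs(y)<.004);print("pin top",np.percentile(z[k],90))
for s in(1,-1):
    k=(r>.06)&(r<.075)&(s*y>.015);print("disc top",np.median(z[k]))
k=(r<.048)&(abs(y)<.004);print("rib top",np.median(z[k]))
k=(abs(x-.085)<.002)&(abs(y)<.004);print("ear",np.median(z[k]))
im=get_image("top")
for t in("teapot","jug","sugar_bowl"):
    for q in masks_of(im,t)[:1]: print(t,np.round(np.median(pts(im,q["region"])[0],0),3))
rows([])
E
```

```text
pin top 0.18984565299922743
disc top 0.18658373160542197
disc top 0.1866475890470056
rib top 0.20750523544241137
ear 0.1804738615003737
teapot [0.431 0.286 0.094]
jug [ 0.656 -0.297  0.049]
sugar_bowl [ 0.458 -0.309  0.017]
14.4 [ 0.691  -0.0676  0.3265] [-0.  -0.5 -0.2]
```

```bash
python3 -c "
from bench import *
print(job_done())"
```

```text
the job is handed in; nothing more can be done
None
```

The cover of the smallest caddy is fully home on its pin, and the job is handed in at about 14.4 s of the 51 s allowed.

- **Turning:** I pushed one flank of the rib about 171° counter-clockwise with the closed fingertips, never pinching or lifting. The wrist depth map then showed the pin within about 1 mm of the middle of the notch.
- **Pressing:** I pressed on the middle of the rib. The cover went down lightly, then met a firm stop at about 15 N with the fingertips at 207.3 mm; the rib top should be at 207 mm when home. The last move asked for a little more depth, but height and force barely changed.
- **Last checks:** The disc top is at 186.6 mm, the rib top at 207.5 mm, the ear at 180.5 mm and the pin tip at 189.8 mm. All of these fit the cover being fully seated.
- **Other things:** The teapot and sugar bowl were within 2 mm of where they started. The jug was not detected from above at the start, so its two readings come from different cameras and don't compare exactly, but nothing came near it. The arm was clear and touching nothing at hand-in.

My first guess for the fingertip thickness was too large, so the rib lagged the planned angle by 5 to 9°. I corrected this before the final push. I viewed 8 pictures.

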